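# Shift the feed gearbox to third

### The job

Put the feed gearbox into third: with the fingertips, push its shift lever out of the park notch, across the gate and all the way into the slot whose marker plate has three studs, then let go. Do not grip the lever between the fingers, do not force it, do not enter any other marked slot on the way, and leave the other things on the table where they are.

Things in the scene. Friction and masses are not known exactly. Their poses are not given: they have to be found in the camera images.
- gearbox: Grey cast feed gearbox fixed to the table, foot 170 x 170 mm, walls 158 x 158 mm, aluminium gate plate on top. Origin: centre of its underside, on the table; its x axis points away from the robot (turned by up to 0.4 rad), y to the left, z up. An output shaft (20 mm thick, 45 mm above the table) sticks out of the far wall to x = 123 mm.
- gate_centre (a point): Centre of the gate plate's top face, 92 mm above the table; axes as the gearbox's. Plate 144 x 144 mm, corner bolts 5 mm higher. A 15 mm wide crossbar slot runs along y through here and joins two 15 mm wide lanes at y = +30 and -30 mm. Each lane runs along x both ways, far (+x) and near (-x): four slots, in which the rod's centre ends at x = +30 or -30 mm.
- park_end (a point): Bottom of the park notch, on the plate's top face: a 15 mm wide notch at y = 0 that runs from the crossbar 24 mm toward the robot (-x). The lever stands in it at the start.
- cross (a joint): Sideways lean of the shift lever (rad) about an axis along the gearbox x, 20 mm above the table under the gate centre: 0 upright, + leaning to gearbox +y (left), - right. About +0.42 or -0.42 in the lanes (0.04 play). Stays where left: friction 0.15 N m, no spring.
- fore (a joint): Fore-and-aft lean of the lever (rad), on the sideways hinge, same pivot: 0 upright (in the crossbar), + leaning to gearbox +x (far), - toward the robot. Ends against the gate at about +0.39 or -0.39 in a slot, at -0.34 in the park notch. Sideways movement is free only between about -0.04 and +0.04. Stays where left: friction 0.15 N m, no spring.
- grip_centre (a point): Centre of the lever's round black grip (31 mm thick, from 90 to 138 mm from the pivot along the lever, narrower at its bottom); this point is 114 mm from the pivot, 134 mm above the table when upright. Below the grip is a bare 10 mm steel rod down into the gate. The z axis points up along the lever.
- rod_mark (a point): Point on the axis of the lever's rod 72 mm from the pivot, level with the top of the gate plate when upright: shows where the rod stands in the gate.
- plate_1: Marker plate with one black stud. Like the other three: steel, 18 x 58 x 3 mm, 10 mm wide studs 3 mm high, 14 mm apart, in a row along its y, lying on the gate plate at the closed end of one slot, at gearbox x = +53 or -53, y = +30 or -30 mm. Which plate lies at which slot differs from run to run. Origin: centre of its underside, axes as the gearbox's.
- plate_2: Marker plate with two black studs (see plate_1).
- plate_3: Marker plate with three black studs (see plate_1): it marks the slot for third.
- plate_4: Marker plate with four black studs (see plate_1).
- grip_near: The quarter of the lever (grip and rod) on its near (-x) side; the four quarters are rigid parts of the lever and share one origin, on the pivot, with z up along the lever. They tell on which side it is touched.
- grip_far: The quarter of the lever on its far (+x) side; same origin as grip_near.
- grip_left: The quarter of the lever on its left (+y) side; same origin as grip_near.
- grip_right: The quarter of the lever on its right (-y) side; same origin as grip_near.
- tape_measure: Loose yellow tape measure, 68 x 85 x 34 mm, left of the gearbox; bystander. Origin: centre of its underside.
- screw_jar: Loose jar of screws with a red lid, 64 mm wide, 82 mm high, right of the gearbox; bystander. Origin: centre of its underside.
- belt_box: Loose small carton, 65 x 100 x 45 mm, farther right; bystander. Origin: centre of its underside.

How it is judged:
On the way, in this order (a step that is already met when the one before it is completed fails the run):
1. the lever is out of the park notch, in the crossbar (value of joint fore between -0.13 and 0.13 rad), for 0.1 s.
2. the lever stands in the crossbar at the end of it, at the lane of the three-stud slot (all of step 1 and (value of joint cross above 0.33 rad or value of joint cross below -0.33 rad) and horizontal distance between rod_mark and plate_3 below 0.064 m), for 0.1 s.
At the end, for the whole second after the job is handed in: The rod mark is within 32 mm (horizontally) of the three-stud plate's origin (it is about 26 mm when the lever is fully home, so it may stop about 6 mm short), and the lever is at rest (under 0.05 rad/s) (horizontal distance between rod_mark and plate_3 below 0.032 m and velocity of joint fore between -0.05 and 0.05 rad/s and velocity of joint cross between -0.05 and 0.05 rad/s); the robot touches nothing.
It fails at once if the lever is gripped: touched by the fingers on two opposite sides at once (over 1.5 N each) (contact force between each of grip_near, grip_far and the fingers above 1.5 N or contact force between each of grip_left, grip_right and the fingers above 1.5 N).
It fails at once if the lever is forced (the lever or gearbox is pushed with more than 80 N) (contact force between gearbox and the arm above 80 N or contact force between gearbox and the fingers above 80 N).
It fails at once if the lever enters another marked slot (rod mark within 38 mm of its plate) (horizontal distance between rod_mark and plate_1 below 0.038 m or horizontal distance between rod_mark and plate_2 below 0.038 m or horizontal distance between rod_mark and plate_4 below 0.038 m).
It fails at once if a bystander is moved by more than 20 mm (distance of any of tape_measure, screw_jar, belt_box from where it was at the start of the episode above 0.02 m).
It also fails if it takes over 48 s, if anything falls off the work surface, if the arm or the gripper's body presses on something with over 40 N, if the wrist force passes 120 N, or if a joint passes its speed limit or range.

### The arm

A 6-joint arm with a two-finger parallel gripper is mounted at the origin on a cart in front of the work surface, level with it; the furniture and walls round the work are solid. World frame = base frame: x ahead of the robot, y to its left, z up, the work surface at z = 0. Lengths are in m, angles in rad, forces in N, time in s.
With the tool pointing down it reaches from about 0.3 to 0.775 m from the base axis. Payload 14.6 kg.
Tool frame: the origin (TCP) lies at the very end of the fingers, on their centre line; the grasp point (between the pads) lies 19 mm behind it; z points along the fingers, y is the direction in which the jaws open and shut (so a half turn about z gives the same grasp; the last joint's range is limited). The gripper opens to 85 mm and grips with 20 to 120 N. Pads are 22 mm wide; open, the fingers measure 114 mm over their backs; the gripper's body (76 mm by 85 mm) begins 54 mm behind the grasp point. The pads swing forward as they close: fully open they stand 13 mm farther back than shut.
Start: joints at [-1.208, 0.3, 1.521, -0, 1.321, -0.067], TCP at [0.229, -0.5, 0.231] pointing down, gripper open.
Joint ranges: [-3.03, 3.03], [-0.79, 2.21], [0.23, 2.52], [-1.04, 4.18], [0, 3.07], [-2.55, 2.55]. Speed limits (rad/s): [2.22, 2.22, 2.57, 3.14, 3.14, 3.14].

### API

Orientations are given as [roll, pitch, yaw] about the fixed x, y, z axes, in that order (R = Rz(yaw) Ry(pitch) Rx(roll)).
In Python, from station import ctrl gives the robot as it stands.
- The arm moves only by the shell command python3 -m handwheel 'ROWS' [OPENING] [FORCE]. ROWS is JSON, a list of rows, each a list of 2 entries, a list of its own where there are three numbers: the shift along the world's x, y, z in cm, then the turn, a rotation vector about the world's x, y, z in rad. In form: [[[tx, ty, tz], [ax, ay, az]], ...]. A call has 1 to 10 rows; each row is the pose to reach, as a shift and turn from the pose measured when the call began; what a row does not reach only later rows make up. A row lasts 1/8 s, in which the tool goes at most 62.5 mm and 10.7 degrees, less where a joint would pass 70% of its speed; a pose out of reach is approached as far as the arm can. A call with a gripper value outside its range is refused whole. OPENING is the closure, from -1 (fully open) to 1 (shut), set as the call begins (- or left out, the last holds). The fingers move at their own pace and stop on an object; FORCE is the grip in N (left out, the last holds). Time passes only in rows, so rows that repeat a pose let the fingers close. It gives the time, the measured TCP pose, the force and the opening at its end, in the units of the state.
- ctrl.get_obs(): the state, without advancing time (a new reading comes with each control period).
- ctrl.get_image(name): name is "side" or "top"; returns the picture (420x560x3 uint8, blue, green, red); there is no depth.
- ctrl.camera_params(name): a dict with "mtx" (3x3 intrinsics, pixels), "eye" and "orientation" of the camera in the world. Camera axes: x right, y down, z forward; pixel columns grow to the right and rows downward; lengths in m; the calibration is good to about 2 mm. A picture is of the moment at which its call begins. camera_params takes no time and is no camera call.
- ctrl.close_job(): hands the job in, once; it reports no verdict.
Trained networks look in the newest picture that a camera, given by its name, has taken for a name from the list of things; names that differ only in an ending like _2 or _b are one class to them, and where a whole thing is asked for, a point or a joint stands for the part that bears it (a point fixed in the world has none). Each returns a list of dicts, best first, with "confidence" (0 to 1); they miss things now and then, are a little off and sometimes report something else, mostly with a low value. They report only what shows in the picture. A call takes as long as a camera call.
- ctrl.find_in(camera, query): "uv" ([column, row] in pixels, amid what is visible of it).
- ctrl.masks_of(camera, query): "pixels" (420x560 bool, what is visible of it) and "uv" ([column, row] in pixels, amid what is visible of it).
The state is a dict: "time": time; "joint_positions": joint angles; "dq": joint speeds; "joint_efforts": joint torques, N m; "ee_pos": TCP position; "eef_rot": TCP orientation; "force": force on the tool from outside, world axes, zero at the start; "ft_torque": the same for the moment, N m; "finger_gap": finger opening in m.
Only numpy, scipy, OpenCV 4.12 (cv2) and the standard library are available. Lean on these libraries where they do the work, as an engineer would, in place of code of your own. Each camera call takes 0.05 s, during which the arm holds its last target. There are 200 camera calls.

## Working session

There is one attempt and no reset: what is moved stays moved. The work goes in short steps, Python scripts to look and compute and a shell command to move; the robot and the scene stay as the last step left them, time stands still between calls to the robot, and variables do not carry over. Pictures are saved under pics/ and viewed, about 8 in all and at most 12, crops included, and the job is handed in when it is done.

```bash
mkdir -p pics; cat > h.py <<'E'
import numpy as np, cv2
from station import ctrl
def cam(n):
    p=ctrl.camera_params(n); return np.array(p["mtx"]),np.array(p["eye"]),p["orientation"]
E
python3 - <<'E'
from h import *
for n in("top","side"):
    im=ctrl.get_image(n); cv2.imwrite(f"pics/{n}0.png",im); print(n,ctrl.camera_params(n))
    for q in("gearbox","grip_centre","gate_centre","plate_3","plate_1","rod_mark","park_end"):
        try: print(q,[(np.round(d["uv"],1).tolist(),round(d["confidence"],2)) for d in ctrl.find_in(n,q)])
        except Exception as e: print(q,e)
print(ctrl.get_obs())
E
```

```text
top {'mtx': array([[544.60392297,   0.        , 281.71099655],
       [  0.        , 544.60392297, 210.00297976],
       [  0.        ,   0.        ,   1.        ]]), 'eye': array([ 0.29210804, -0.05913487,  1.29484445]), 'orientation': array([-2.93721823e+00,  4.12138083e-04, -1.55279477e+00])}
gearbox [([239.7, 227.4], 0.9)]
grip_centre [([228.4, 235.0], 0.75)]
gate_centre [([238.3, 230.6], 0.71)]
plate_3 [([226.2, 198.2], 0.66), ([214.3, 241.1], 0.55), ([406.4, 182.0], 0.5), ([251.3, 206.0], 0.49), ([229.7, 233.4], 0.47), ([238.8, 252.3], 0.45)]
plate_1 [([226.2, 198.2], 0.66), ([214.3, 241.1], 0.55), ([406.4, 182.0], 0.5), ([251.3, 206.0], 0.49), ([229.7, 233.4], 0.47), ([238.8, 252.3], 0.45)]
rod_mark [([227.1, 233.5], 0.54)]
park_end [([243.2, 227.2], 0.88)]
side {'mtx': array([[520.0811328 ,   0.        , 279.22576992],
       [  0.        , 520.0811328 , 215.40797107],
       [  0.        ,   0.        ,   1.        ]]), 'eye': array([ 0.39076152, -1.12462446,  0.57108137]), 'orientation': array([-1.98706188, -0.01804992, -0.14298109])}
gearbox [([262.7, 214.7], 0.96)]
grip_c
[... 188 characters left out ...]
)]
park_end [([258.7, 211.1], 0.96)]
{'time': 0.8, 'joint_positions': array([-1.20759931e+00,  2.99861567e-01,  1.52099396e+00, -3.12440274e-06,
        1.32069605e+00, -6.66179546e-02]), 'dq': array([ 0.00108476,  0.00015643, -0.00112569,  0.00020149,  0.0010069 ,
        0.0006351 ]), 'joint_efforts': array([-3.60423997e-03, -5.43332469e+01, -3.61979771e+01, -2.40030695e-04,
        5.58584652e-04,  6.35144306e-05]), 'ee_pos': array([ 0.22917174, -0.49997296,  0.23130423]), 'eef_rot': array([3.14155186e+00, 5.75536042e-06, 4.29815746e-01]), 'force': array([ 0.51229402,  0.38125822, -0.21593772]), 'ft_torque': array([-0.02732573,  0.04169096, -0.0306618 ]), 'finger_gap': 0.0853955600717832}
```

```bash
python3 - <<'E'
from h import *
t=cv2.imread("pics/top0.png"); s=cv2.imread("pics/side0.png")
c=cv2.resize(t[165:285,160:320],None,fx=5,fy=5,interpolation=cv2.INTER_CUBIC); cv2.imwrite("pics/c1.png",c)
d=np.hstack([cv2.resize(t,(400,300)),cv2.resize(s,(400,300))]); cv2.imwrite("pics/c2.png",d)
E
```

```text
(no output)
```

View pics/c1.png

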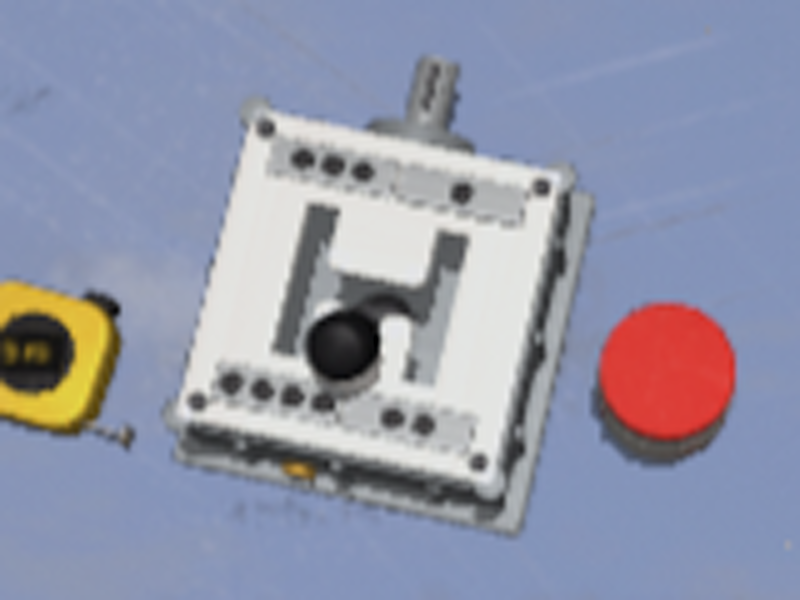

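View pics/c2.png

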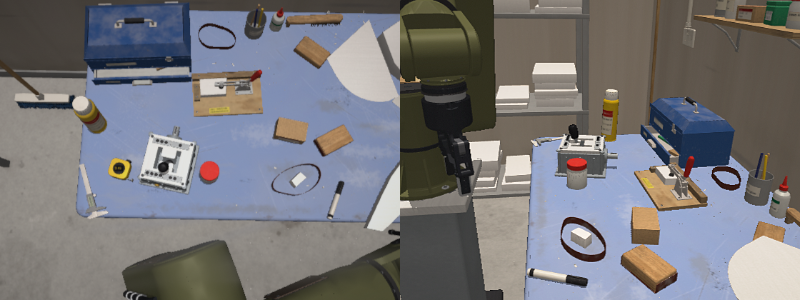

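Crop: three studs at the far-left slot (crop 333,165), one far right (460,192), four near left (277,393), two near right (408,422). The black grip is at (343,345), in the park notch. The jar is to the right and the tape measure to the left.

```bash
cat >> h.py <<'E'
from scipy.spatial.transform import Rotation as R
def ray(n,uv,z):
    K,e,o=cam(n); d=R.from_euler("xyz",o).as_matrix()@np.linalg.solve(K,[uv[0],uv[1],1]); return e+d*(z-e[2])/d[2]
def proj(n,P):
    K,e,o=cam(n); c=K@(R.from_euler("xyz",o).as_matrix().T@(np.array(P)-e)); return c[:2]/c[2]
E
python3 - <<'E'
from h import *
c=lambda u,v:(u/5+160-.4,v/5+165-.4)
B=np.array([ray("top",c(*p),.097) for p in((265,128),(541,187),(478,462),(198,401))])[:,:2]
S=np.array([ray("top",c(*p),.098) for p in((333,165),(462,192),(277,389),(408,422))])[:,:2]
print("bolts",B.round(4).tolist(),"c",B.mean(0))
f=B[:2].mean(0)-B[2:].mean(0); l=(B[0]+B[3]-B[1]-B[2])/2
print("yaw",np.arctan2(f[1],f[0]),np.arctan2(-l[0],l[1]),np.hypot(*f),np.hypot(*l))
print("plates",S.round(4).tolist(),S.mean(0))
f=S[:2].mean(0)-S[2:].mean(0);print(np.arctan2(f[1],f[0]),np.hypot(*f))
g=ray("top",c(343,345),.13); print("grip",g)
for n in("tape_measure","screw_jar","belt_box"):
    print(n,[(ray("top",d["uv"],.05).round(3),round(d["confidence"],2)) for d in ctrl.find_in("top",n)][:2])
s=cv2.imread("pics/side0.png");cv2.imwrite("pics/s1.png",cv2.resize(s[150:270,180:340],None,fx=5,fy=5,interpolation=cv2.INTER_CUBIC))
m=B.mean(0);print(proj("side",[*m,.092]))
E
```

```text
bolts [[0.5833, 0.1031], [0.5582, -0.0225], [0.4334, 0.0024], [0.4583, 0.1273]] c [0.50828854 0.0525686 ]
yaw -0.19435780355116 -0.19710462485145286 0.1273034035170936 0.1276960432754345
plates [[0.5664, 0.0715], [0.555, 0.013], [0.4641, 0.0924], [0.4505, 0.0338]] [0.50901403 0.05266719]
-0.19909127062284837 0.10552117846157615
grip [0.47925543 0.06058418 0.13      ]
tape_measure [(array([0.481, 0.206, 0.05 ]), 0.77), (array([0.494, 0.065, 0.05 ]), 0.73)]
screw_jar [(array([ 0.482, -0.084,  0.05 ]), 0.79)]
belt_box [(array([ 0.622, -0.343,  0.05 ]), 0.78)]
[254.7158953 198.8136732]
```

View pics/s1.png

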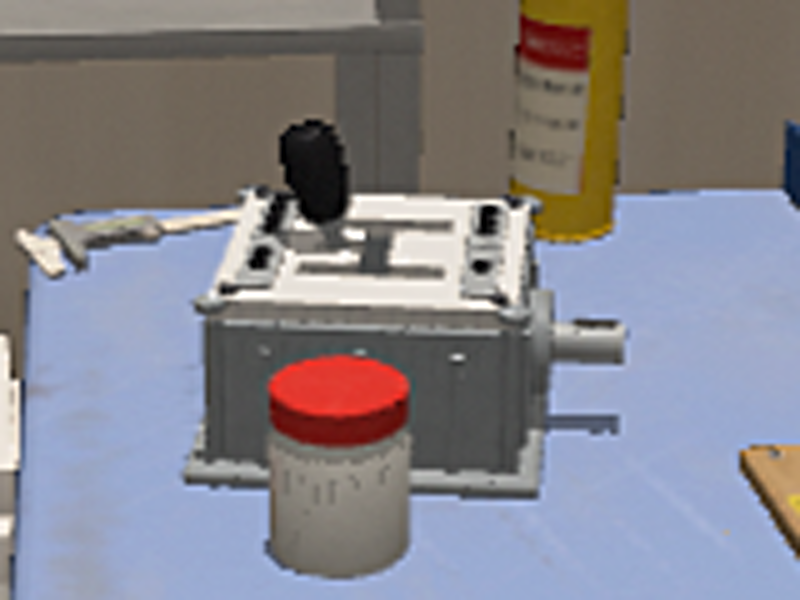

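```bash
python3 -m handwheel '[[[2,6,0],[0,0,-0.15]],[[4,12,0],[0,0,-0.3]],[[6,18,0],[0,0,-0.45]],[[8,24,0],[0,0,-0.627]],[[10,30,0],[0,0,-0.627]],[[12,36,0],[0,0,-0.627]],[[14,42,0],[0,0,-0.627]],[[16,48,0],[0,0,-0.627]],[[17.6,54,0],[0,0,-0.627]],[[17.6,57.3,0],[0,0,-0.627]]]' 1
```

```text
time: 2.2
ee_pos: [0.4054, 0.0754, 0.2314]
eef_rot: [-3.141, -0.0, -0.196]
force: [0.6, -1.0, -0.6]
finger_gap: -0.0003
```

```bash
python3 -m handwheel '[[[0,-0.2,-5],[0,0,0]],[[0,-0.2,-10],[0,0,0]],[[0,-0.2,-11.3],[0,0,0]],[[0,-0.2,-11.3],[0,0,0]]]'; cat > look.py <<'E'
import sys
from h import *
a=cv2.resize(ctrl.get_image("top")[165:285,160:320],(400,300),interpolation=cv2.INTER_CUBIC)
b=cv2.resize(ctrl.get_image("side")[140:260,180:340],(400,300),interpolation=cv2.INTER_CUBIC)
cv2.imwrite(f"pics/{sys.argv[1]}.png",np.hstack([a,b]))
E
python3 look.py p1
```

```text
time: 2.7
ee_pos: [0.4057, 0.0733, 0.119]
eef_rot: [-3.141, -0.0, -0.196]
force: [-0.3, 0.5, 0.3]
finger_gap: -0.0001
```

View pics/p1.png

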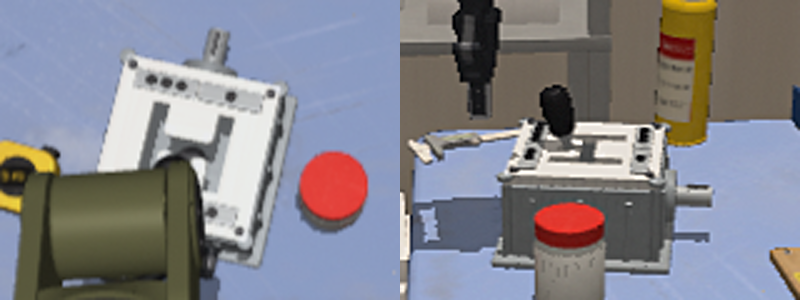

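```bash
python3 -m handwheel '[[[1.5,-0.3,0],[0,0,0]],[[2.5,-0.5,0],[0,0,0]],[[3.4,-0.68,0],[0,0,0]],[[4.3,-0.86,0],[0,0,0]],[[5.0,-1.0,0],[0,0,0]],[[5.6,-1.12,0],[0,0,0]],[[6.2,-1.24,0],[0,0,0]],[[6.7,-1.34,0],[0,0,0]],[[7.1,-1.42,0],[0,0,0]],[[7.1,-1.42,0],[0,0,0]]]'; python3 look.py p2
```

```text
time: 4.05
ee_pos: [0.4776, 0.0591, 0.12]
eef_rot: [-3.141, -0.003, -0.196]
force: [-0.6, 0.3, -0.4]
finger_gap: 0.0002
```

View pics/p2.png

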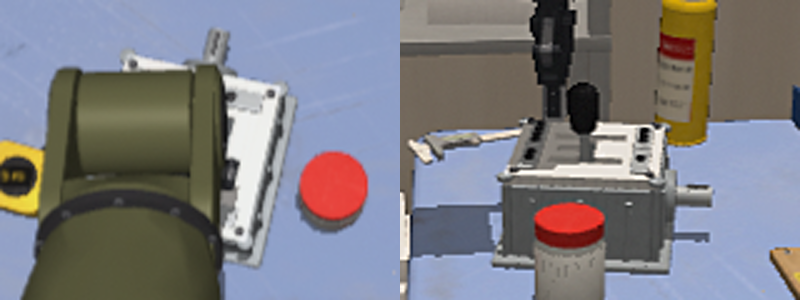

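```bash
cat >> h.py <<'E'
C=np.array([.5085,.0526]);Y=-.197
def lever(f,c,L):
    v=L*np.array([np.sin(f),np.cos(f)*np.sin(c),np.cos(f)*np.cos(c)])
    return np.array([*C,.02])+R.from_euler("z",Y).apply(v)
def gb(p): # world xy -> gearbox
    return R.from_euler("z",-Y).apply([p[0]-C[0],p[1]-C[1],0])[:2]
E
python3 - <<'E'
from h import *
for f in(-.34,-.1,-.05,0,.05): print(f,proj("side",lever(f,0,114)).round(1),proj("side",lever(f,0,138)).round(1) if 0 else proj("side",lever(f,0,.114)).round(1),proj("side",lever(f,0,.138)).round(1))
for q in("grip_centre","rod_mark"):
  for d in ctrl.masks_of("side",q)[:2]:
    m=d["pixels"];ys,xs=np.nonzero(m);print(q,d["confidence"],d["uv"],xs.min(),xs.max(),ys.min(),ys.max(),[(int(y),int(xs[ys==y].min()),int(xs[ys==y].max())) for y in np.unique(ys)[::4]])
print(gb(ctrl.get_obs()["ee_pos"]))
E
```

```text
-0.34 [ 742.  1494.4] [239.2 184.7] [235.7 175.7]
-0.1 [ 389.9 1444.2] [250.1 182.7] [249.1 173.4]
-0.05 [ 322.4 1434.9] [252.4 182.7] [251.9 173.3]
0 [ 256.  1425.7] [254.8 182.7] [254.8 173.3]
0.05 [ 190.4 1416.8] [257.1 182.8] [257.6 173.5]
grip_centre 0.81 [251.9, 183.3] 247 259 173 204 [(173, 251, 254), (177, 247, 259), (181, 247, 259), (185, 247, 259), (189, 248, 258), (193, 250, 256), (197, 252, 255), (201, 252, 255)]
grip_centre 0.18 [344.3, 317.6] 324 362 290 342 [(290, 328, 356), (294, 325, 359), (298, 325, 360), (302, 324, 360), (306, 324, 361), (310, 324, 362), (314, 324, 362), (318, 324, 362), (322, 324, 362), (326, 325, 362), (330, 324, 362), (334, 324, 362), (338, 325, 362), (342, 334, 360)]
rod_mark 0.86 [253.2, 184.3] 247 259 173 204 [(173, 250, 255), (177, 247, 259), (181, 247, 259), (185, 248, 259), (189, 248, 258), (193, 251, 257), (197, 252, 256), (201, 252, 256)]
[-0.03187228  0.00037153]
```

```bash
python3 -m handwheel '[[[0.15,-0.03,0],[0,0,0]],[[0.3,-0.06,0],[0,0,0]],[[0.3,-0.06,0],[0,0,0]],[[-1.5,0.3,0],[0,0,0]],[[-3.24,0.65,0],[0,0,0]],[[-4.2,-4.25,0],[0,0,0]],[[-4.2,-4.25,0],[0,0,0]],[[-1,-4.9,0],[0,0,0]],[[2.14,-5.56,0],[0,0,0]],[[2.14,-5.56,0],[0,0,0]]]'; cat > st.py <<'E'
from h import *
im=ctrl.get_image("side")
for q in("rod_mark",):
  for d in ctrl.masks_of("side",q)[:1]:
    ys,xs=np.nonzero(d["pixels"]);print(q,d["confidence"],d["uv"],[(int(y),int(xs[ys==y].min()),int(xs[ys==y].max())) for y in np.unique(ys)[::3]])
print("gb mm",(gb(ctrl.get_obs()["ee_pos"])*1000).round(1), ctrl.get_obs()["force"].round(1))
E
python3 st.py
```

```text
time: 5.5
ee_pos: [0.5001, 0.0037, 0.1198]
eef_rot: [-3.141, -0.003, -0.196]
force: [-0.0, 0.2, 0.5]
finger_gap: 0.0002
rod_mark 0.6 [257.1, 197.5] [(179, 259, 260), (182, 259, 260), (185, 259, 260), (199, 253, 256), (202, 253, 256)]
gb mm [ -0.4 -49.7] [-0.5  0.2 -0.6]
```

```bash
python3 -m handwheel '[[[0.3,1.47,0],[0,0,0]],[[0.43,2.16,0],[0,0,0]],[[0.55,2.75,0],[0,0,0]],[[0.66,3.33,0],[0,0,0]],[[0.78,3.92,0],[0,0,0]],[[0.88,4.41,0],[0,0,0]],[[0.88,4.41,0],[0,0,0]]]'; python3 look.py p3; python3 st.py
```

```text
time: 6.48
ee_pos: [0.5071, 0.0484, 0.1195]
eef_rot: [-3.141, -0.002, -0.196]
force: [-0.0, 0.7, -0.5]
finger_gap: 0.0
rod_mark 0.42 [342.1, 316.7] [(290, 327, 342), (293, 325, 358), (296, 325, 359), (299, 325, 359), (302, 324, 360), (305, 324, 361), (308, 324, 361), (311, 324, 362), (314, 324, 362), (317, 324, 362), (320, 324, 363), (323, 325, 363), (326, 325, 363), (329, 325, 363), (332, 326, 362), (335, 325, 362), (338, 325, 362), (341, 328, 361)]
gb mm [-0.4 -4.7] [ 0.1 -0.3  1.1]
```

View pics/p3.png

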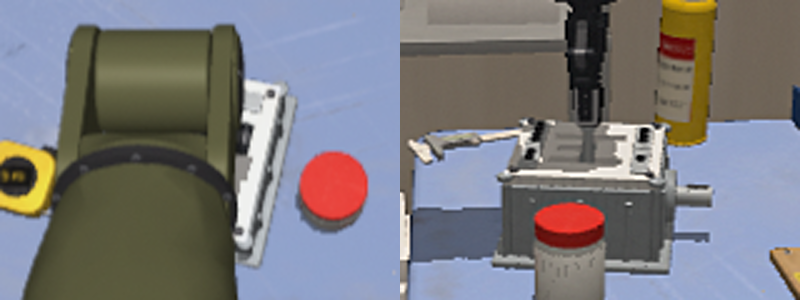

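```bash
python3 -m handwheel '[[[0.1,0.5,0],[0,0,0]],[[0.2,1.0,0],[0,0,0]],[[0.27,1.37,0],[0,0,0]],[[0.31,1.57,0],[0,0,0]],[[0.31,1.57,0],[0,0,0]]]'; python3 st.py
```

```text
time: 7.3
ee_pos: [0.5103, 0.0639, 0.1196]
eef_rot: [-3.141, -0.002, -0.196]
force: [-0.9, -0.4, 0.4]
finger_gap: 0.0003
rod_mark 0.51 [255.2, 190.8] [(188, 254, 257), (191, 253, 257), (194, 254, 256), (197, 255, 256), (200, 255, 256)]
gb mm [-0.4 11.3] [0.3 0.1 1.3]
```

Creep further until the lane wall is felt.

```bash
for i in 1 2; do python3 -m handwheel '[[[0.02,0.1,0],[0,0,0]],[[0.04,0.2,0],[0,0,0]],[[0.04,0.2,0],[0,0,0]]]'; done; python3 st.py
```

```text
time: 7.78
ee_pos: [0.5107, 0.0658, 0.1196]
eef_rot: [-3.141, -0.002, -0.196]
force: [0.4, -0.9, -0.5]
finger_gap: -0.0001
time: 8.15
ee_pos: [0.5111, 0.0679, 0.1197]
eef_rot: [-3.141, -0.002, -0.196]
force: [0.7, -0.7, 0.1]
finger_gap: 0.0001
rod_mark 0.19 [235.9, 194.3] [(188, 235, 237), (191, 232, 239), (194, 232, 238), (197, 231, 237)]
gb mm [-0.4 15.4] [-0.2 -1.   0.2]
```

```bash
python3 -m handwheel '[[[0.02,0.1,0],[0,0,0]],[[0.04,0.2,0],[0,0,0]],[[0.04,0.2,0],[0,0,0]]]'
```

```text
time: 8.62
ee_pos: [0.5115, 0.0699, 0.1197]
eef_rot: [-3.14, -0.002, -0.196]
force: [0.2, -0.9, -0.2]
finger_gap: -0.0002
```

```bash
python3 -m handwheel '[[[-0.9,-4.4,0],[0,0,0]],[[-0.9,-4.4,0],[0,0,0]],[[-0.9,-4.4,0],[0,0,0]]]'; python3 look.py p4; python3 st.py; python3 -c "
from h import *
for c in(.3,.35,.4,.45): print(c,[proj('side',lever(0,c,L)).round(1).tolist() for L in(.072,.114,.138)])"
```

```text
time: 9.0
ee_pos: [0.5027, 0.0262, 0.1198]
eef_rot: [-3.14, -0.002, -0.196]
force: [-0.1, -0.3, 0.8]
finger_gap: 0.0002
rod_mark 0.25 [249.8, 241.7] [(221, 244, 251), (224, 236, 259), (227, 234, 261), (230, 234, 261), (233, 234, 261), (236, 234, 261), (239, 234, 261), (242, 233, 261), (245, 233, 261), (248, 233, 261), (251, 233, 261), (254, 233, 261), (257, 234, 261), (260, 235, 260), (263, 238, 256)]
gb mm [ -0.6 -26.7] [ 0.5  0.5 -0.2]
0.3 [[255.6, 196.8], [256.1, 179.9], [256.4, 170.2]]
0.35 [[255.8, 196.7], [256.3, 179.9], [256.6, 170.2]]
0.4 [[255.9, 196.7], [256.5, 179.9], [256.9, 170.4]]
0.45 [[256.0, 196.8], [256.7, 180.1], [257.1, 170.6]]
```

View pics/p4.png

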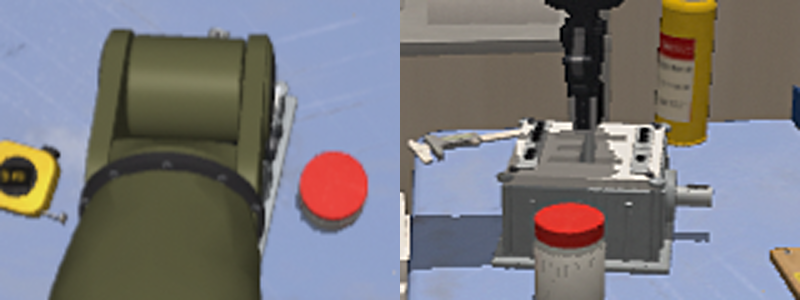

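```bash
python3 -m handwheel '[[[-3.2,0.63,0],[0,0,0]],[[-6.37,1.27,0],[0,0,0]],[[-6.37,1.27,0],[0,0,0]],[[-6.37,1.27,0],[0,0,0]]]'; python3 look.py p5; python3 st.py; 
```

```text
time: 9.7
ee_pos: [0.4396, 0.0394, 0.12]
eef_rot: [-3.14, -0.003, -0.195]
force: [0.3, -0.7, 0.0]
finger_gap: -0.0001
rod_mark 0.86 [258.6, 181.1] [(171, 253, 259), (174, 250, 261), (177, 250, 261), (180, 250, 261), (183, 250, 262), (186, 250, 261), (189, 251, 260), (192, 253, 258), (195, 254, 257), (198, 254, 257), (201, 254, 257), (204, 255, 255)]
gb mm [-65.2 -26.7] [-0.3  0.  -0.2]
```

View pics/p5.png

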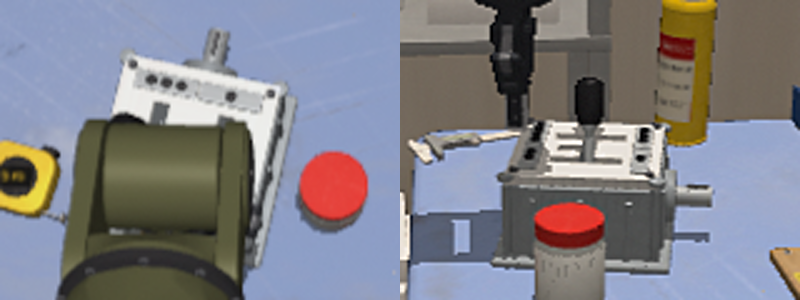

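```bash
python3 -m handwheel '[[[-4.5,0.9,0],[0,0,0]],[[-8,1.6,4],[0,0,0]],[[-10,2,6],[0,0,0]],[[-10,2,6],[0,0,0]],[[-10,2,6],[0,0,0]]]'; python3 look.py p6; python3 -c "
from h import *
for c in(0,.3,.35,.4,.45): print(c,[((proj('top',lever(0,c,L))-[160,165])*2.5).round(1).tolist() for L in(.072,.114,.138)])
for d in ctrl.masks_of('top','rod_mark')[:1]:
    ys,xs=np.nonzero(d['pixels']);print(d['confidence'],(np.array(d['uv'])-[160,165])*2.5,[(int(y),int(xs[ys==y].min()),int(xs[ys==y].max())) for y in np.unique(ys)[::2]])"
```

```text
time: 10.52
ee_pos: [0.3398, 0.059, 0.179]
eef_rot: [-3.14, -0.002, -0.195]
force: [0.1, 0.4, -0.2]
finger_gap: 0.0001
0 [[184.7, 146.3], [180.5, 137.6], [178.0, 132.4]]
0.3 [[162.0, 142.0], [143.5, 130.6], [132.3, 123.8]]
0.35 [[158.5, 141.4], [137.7, 129.7], [125.2, 122.7]]
0.4 [[155.0, 140.9], [132.1, 128.9], [118.4, 121.7]]
0.45 [[151.7, 140.4], [126.7, 128.2], [111.7, 120.8]]
0.75 [132.  139.5] [(210, 206, 213), (212, 203, 216), (214, 202, 219), (216, 202, 220), (218, 202, 221), (220, 203, 223), (222, 204, 225), (224, 207, 229), (226, 227, 233), (228, 230, 234)]
```

View pics/p6.png

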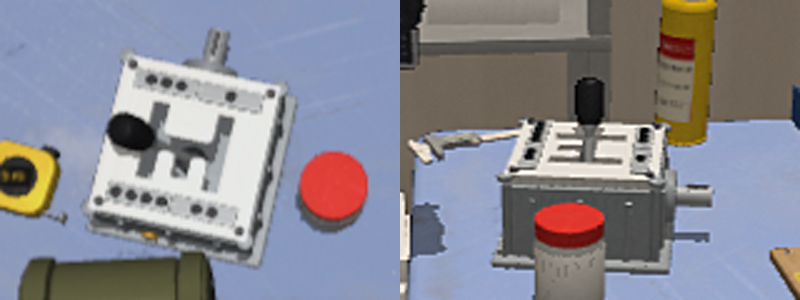

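```bash
python3 -m handwheel '[[[5,-1,-3],[0,0,0]],[[10,-2,-6],[0,0,0]],[[13.5,-2.7,-6],[0,0,0]],[[16.35,-3.26,-6],[0,0,0]],[[16.8,-1,-6],[0,0,0]],[[17.05,0.3,-6],[0,0,0]],[[17.2,1.1,-6],[0,0,0]],[[17.25,1.3,-6],[0,0,0]],[[17.28,1.4,-6],[0,0,0]],[[17.28,1.4,-6],[0,0,0]]]'; python3 -c "
from h import *
print(gb(ctrl.get_obs()['ee_pos']))"
```

```text
time: 11.92
ee_pos: [0.5118, 0.072, 0.1184]
eef_rot: [3.141, 0.001, -0.196]
force: [-1.6, -6.7, -2.5]
finger_gap: -0.0001
[-0.00056474  0.0196674 ]
```

```bash
python3 -m handwheel '[[[0.02,0.1,0],[0,0,0]],[[0.04,0.2,0],[0,0,0]]]'
```

```text
time: 12.18
ee_pos: [0.5118, 0.0726, 0.1183]
eef_rot: [3.139, 0.001, -0.196]
force: [-2.3, -13.4, -0.6]
finger_gap: -0.0001
```

```bash
python3 -m handwheel '[[[-0.88,-4.41,0],[0,0,0]],[[-4,-3.78,0],[0,0,0]],[[-7.25,-3.14,0],[0,0,0]],[[-7.25,-3.14,0],[0,0,0]],[[-6.6,0.3,0],[0,0,0]],[[-5.88,3.72,0],[0,0,0]],[[-5.88,3.72,0],[0,0,0]],[[-4,3.35,0],[0,0,0]],[[-2.65,3.07,0],[0,0,0]],[[-2.65,3.07,0],[0,0,0]]]'; python3 -c "
from h import *
print(gb(ctrl.get_obs()['ee_pos']))"; python3 st.py
```

```text
time: 13.42
ee_pos: [0.4858, 0.1026, 0.1181]
eef_rot: [3.139, 0.001, -0.197]
force: [-0.6, -0.1, 0.8]
finger_gap: -0.0
[-0.03201449  0.0446288 ]
rod_mark 0.7 [260.7, 215.4] [(170, 255, 257), (173, 250, 261), (176, 250, 261), (179, 250, 261), (182, 250, 261), (185, 251, 260), (188, 229, 260), (191, 229, 287), (194, 228, 286), (197, 227, 286), (200, 225, 286), (203, 224, 287), (206, 223, 287), (209, 220, 289), (212, 220, 290), (215, 221, 303), (218, 221, 304), (221, 221, 303), (224, 221, 289), (227, 221, 289), (230, 221, 288), (233, 221, 288), (236, 220, 288), (239, 219, 288), (242, 218, 287), (245, 218, 286), (248, 263, 286)]
gb mm [-32.9  44.8] [ 0.3 -0.4 -0.3]
```

```bash
python3 -m handwheel '[[[0.8,-0.16,0],[0,0,0]],[[1.4,-0.28,0],[0,0,0]],[[1.8,-0.36,0],[0,0,0]]]'
```

```text
time: 13.9
ee_pos: [0.5033, 0.0994, 0.1181]
eef_rot: [3.139, 0.002, -0.197]
force: [-2.4, 0.6, 2.3]
finger_gap: 0.0001
```

```bash
python3 -m handwheel '[[[0.6,-0.12,0],[0,0,0]],[[1.2,-0.24,0],[0,0,0]],[[1.8,-0.36,0],[0,0,0]],[[2.3,-0.46,0],[0,0,0]],[[2.5,-0.5,0],[0,0,0]],[[2.5,-0.5,0],[0,0,0]]]'; python3 st.py
```

```text
time: 14.65
ee_pos: [0.5285, 0.0944, 0.1182]
eef_rot: [3.139, 0.001, -0.197]
force: [-0.4, -0.0, -0.9]
finger_gap: -0.0
rod_mark 0.71 [272.5, 180.2] [(174, 271, 272), (177, 268, 277), (180, 267, 278), (183, 266, 277), (186, 265, 276), (189, 264, 274), (192, 265, 273), (195, 266, 269)]
gb mm [11.4 44.9] [-0.6 -0.8  0.7]
```

```bash
python3 -c "
from h import *
for f in(0,.2,.3,.35,.39): print(f,[proj('side',lever(f,.42,L)).round(1).tolist() for L in(.072,.114,.138)])"
```

```text
0 [[255.9, 196.7], [256.6, 180.0], [257.0, 170.4]]
0.2 [[261.6, 197.5], [265.6, 181.2], [267.8, 171.9]]
0.3 [[264.4, 198.3], [269.9, 182.5], [273.1, 173.5]]
0.35 [[265.7, 198.8], [272.0, 183.3], [275.7, 174.4]]
0.39 [[266.7, 199.3], [273.7, 184.0], [277.7, 175.3]]
```

```bash
python3 -m handwheel '[[[0.15,-0.03,0],[0,0,0]],[[0.3,-0.06,0],[0,0,0]],[[0.4,-0.08,0],[0,0,0]],[[0.4,-0.08,0],[0,0,0]]]'
```

```text
time: 15.25
ee_pos: [0.5326, 0.0936, 0.1183]
eef_rot: [3.139, 0.001, -0.197]
force: [-0.9, 0.0, 0.2]
finger_gap: 0.0001
```

```bash
python3 -m handwheel '[[[0.1,-0.02,0],[0,0,0]],[[0.2,-0.04,0],[0,0,0]],[[0.2,-0.04,0],[0,0,0]]]'; python3 st.py
```

```text
time: 15.62
ee_pos: [0.5342, 0.0932, 0.1181]
eef_rot: [3.138, 0.002, -0.197]
force: [-5.6, 0.7, 0.2]
finger_gap: 0.0002
rod_mark 0.5 [273.8, 182.6] [(175, 272, 277), (178, 269, 281), (181, 268, 281), (184, 267, 279), (187, 266, 278), (190, 266, 276), (193, 266, 274), (196, 268, 271)]
gb mm [17.3 44.9] [-5.4  1.1  0.4]
```

The lever meets the end stop at 5.6 N. Next I back off and check.

```bash
python3 -m handwheel '[[[-2,0.4,0],[0,0,0]],[[-7,1.4,0],[0,0,0]],[[-12,2.4,2],[0,0,0]],[[-17,3.4,5],[0,0,0]],[[-19,3.8,6],[0,0,0]],[[-19,3.8,6],[0,0,0]],[[-19,3.8,6],[0,0,0]]]'; python3 look.py p7; python3 st.py; python3 -c "
from h import *
for f in(.3,.35,.39): print(f,[((proj('top',lever(f,.43,L))-[160,165])*2.5).round(1).tolist() for L in(.072,.114,.138)], 'dist',np.linalg.norm(gb(lever(f,.43,.072))-[.053,.03]))"
```

```text
time: 16.6
ee_pos: [0.345, 0.1312, 0.1779]
eef_rot: [3.139, 0.002, -0.197]
force: [0.4, -0.9, 0.3]
finger_gap: -0.0
rod_mark 0.76 [272.9, 183.9] [(176, 272, 276), (179, 269, 280), (182, 268, 279), (185, 267, 278), (188, 267, 277), (191, 267, 275), (194, 267, 272)]
gb mm [-176.1   44.8] [ 0.1  0.7 -0.4]
0.3 [[160.3, 119.0], [140.9, 93.4], [129.4, 78.2]] dist 0.03175024069634759
0.35 [[161.8, 115.7], [143.4, 88.2], [132.5, 71.8]] dist 0.02836883945654497
0.39 [[163.1, 113.2], [145.5, 84.2], [135.0, 66.9]] dist 0.025724071348952857
```

View pics/p7.png

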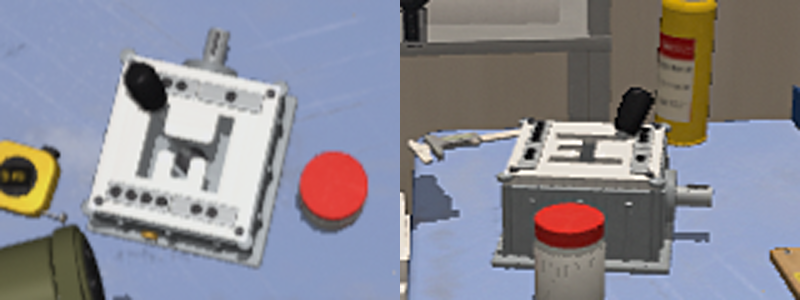

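```bash
python3 -c "
from h import *
print(ctrl.close_job())"
```

```text
the job is handed in; nothing more can be done
None
```

The lever now stands in the slot of the three-stud plate (far left), and the job is handed in; it reported no verdict. With the fingers shut, I pushed the lever out of park, then across to the left lane until the lane wall was felt. A third push took it forward to the end stop, and then I backed the arm off.

**Forces:** The highest force I read was about 14 N, against the lane wall. At the end stop it was about 5.6 N. I only read forces at the end of each move, so peaks in between are unknown.

**Final check:** At 16.6 s both cameras showed the lever leaning about 0.36–0.39 rad forward in the far-left slot. That puts the rod mark about 26–28 mm from the plate, within the 32 mm limit. The arm was well clear, and the tape measure and jar looked unmoved by eye. I did not re-check the belt box, but the arm worked well away from it.

**Other notes:**
- **Cross-push:** after the first push across, the lever looked only about 0.38 rad over, at the edge of the lane's play. I pushed it again to the wall before going forward.
- **Lever finder:** it sometimes failed when the fingers hid the lever, once picking out the jar. I relied on the clear views instead.

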